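Load the toy milk train

TASK

Tidy up the toy train for the night: put both wooden milk churns, standing upright, into the wagon, each in the well of the graded row that fits it snugly (not a roomier one) and all the way down to the floor of the well. Let go of them, and leave the bottle, the jar, the wooden ring and the mug where they stand.

Things in the scene. Friction and masses are not known exactly. Their poses are not given: they have to be found in the camera images.
- train: Wooden toy train, parked firmly (does not move): block wagon 78 mm wide (x), 224 long (y), deck 55 above the table, with four round wells in a row on its centre line at y = -85.5, -40.5, 12.5, 73.5, smallest at the free end; locomotive coupled to its +y end (y 110 to 250, 115 tall). Wheels: 95 mm overall. Origin on the table under the wagon's centre; z up.
- well_26 (a point): Centre of the mouth, level with the deck, of the round well made for a 26 mm load: 29 mm across, 30 mm deep, flat floor, mouth edge bevelled by 2 mm. x runs across the wagon, y along the row, z up. The smallest, at the free end.
- well_34 (a point): Centre of the mouth, level with the deck, of the round well made for a 34 mm load: 37 mm across, 30 mm deep, flat floor, mouth edge bevelled by 2 mm. x runs across the wagon, y along the row, z up. Second smallest.
- well_42 (a point): Centre of the mouth, level with the deck, of the round well made for a 42 mm load: 45 mm across, 30 mm deep, flat floor, mouth edge bevelled by 2 mm. x runs across the wagon, y along the row, z up. Second largest.
- well_50 (a point): Centre of the mouth, level with the deck, of the round well made for a 50 mm load: 53 mm across, 30 mm deep, flat floor, mouth edge bevelled by 2 mm. x runs across the wagon, y along the row, z up. The largest, next to the locomotive.
- churn_small: Thin toy milk churn, plain wood, 45 g, upright: straight cylinder 26 mm in diameter from 4 to 74 mm above its foot, foot edge bevelled by 3 mm, then a shoulder to a narrower neck and lid; 92 mm tall in all. Origin at the centre of its foot, z up along its axis. Grip anywhere on the cylinder; 44 mm of it still stand above the deck when it is fully in.
- churn_large: The thick toy milk churn of plain wood, about 90 g, same shape and height (92 mm) but 42 mm in diameter; origin at the centre of its foot, z up. It stands on the nightstand, and which of the two churns is nearer the robot changes.
- bottle: Bystander: closed glass bottle, 54 mm in diameter, 130 mm tall, beyond the churns and the train; origin at the centre of its foot.
- jar: Bystander: low white cream jar, 48 mm in diameter, 36 mm tall, between the churns and the train on the robot's side; origin at the centre of its foot.
- ring: Bystander: wooden toy ring, 40 mm outside, 18 mm inside, 18 mm tall, lying flat between the two churns; origin at the centre of its underside.
- mug: Bystander: white mug, 76 mm in diameter, 85 mm tall, off to the robot's right; origin at the centre of its foot.
There are look-alikes about, which are no part of the job. Leave any black or purple look-alike of the churn_small alone.

How it is judged:
By the outcome, as a careful person would: the job done as asked, in the order asked, and still so for the second after the job is handed in, with the robot touching nothing.
It also fails if it takes over 69 s, if anything falls off the work surface, if the arm or the gripper's body presses on something with over 40 N, if the wrist force passes 120 N, or if a joint passes its speed limit or range.

ROBOT

A 6-joint arm with a two-finger parallel gripper is mounted at the origin on the work surface. World frame = base frame: x ahead of the robot, y to its left, z up, the work surface at z = 0. Lengths are in m, angles in degrees, forces in N, time in s.
With the tool pointing down it reaches from about 0.375 to 0.9 m from the base axis. Payload 3.1 kg.
Tool frame: the origin (TCP) lies midway between the tips of the shut fingers; the grasp point (between the pads) lies bot.hold_point_z behind it (bot.hold_point_z is the distance from the TCP to the grasp point, in m); z points along the fingers, y is the direction in which the jaws open and shut (so a half turn about z gives the same grasp; the last joint's range is limited). The gripper opens to 87 mm and grips with 3 to 60 N. Pads are 19 mm wide; open, the fingers measure 117 mm over their backs; the gripper's body (75 mm by 190 mm) begins 51 mm behind the grasp point.
Start: joints at [-84.024, 30.224, 82.088, -0, 67.689, -10.227], TCP at [0.174, -0.6, 0.223] pointing down, gripper open.
Joint ranges: [-176.69, 176.69], [-43.24, 126.21], [12.49, 139.97], [-82, 262], [0, 151.66], [-163.58, 163.58]. Speed limits (degrees/s): [159.86, 159.86, 180, 180, 180, 180].

INTERFACE

Orientations are given as a 3x3 rotation matrix whose columns are the frame's x, y, z axes.
In Python, from rig import bot, vision, order gives the robot as it stands. The module is installed in compiled form; this text tells all that it offers.
- The arm moves only by the tool move_arm, never from a script. Its argument "moves" is a list of rows, each an object of numbers: "hand": the finger opening in mm, from 0 to 87; "x", "y", "z": the shift along the tool's x, y, z in units of 25 mm (1.0 is 25 mm); "wx", "wy", "wz": the turn, a rotation vector about the tool's x, y, z in degrees. In form: [{"hand": .., "x": .., "y": .., "z": .., "wx": .., "wy": .., "wz": ..}, ...]. A call has 1 to 20 rows; each row shifts and turns the commanded pose from where the row before left it, along the tool's axes as they then stand; what a row does not reach is not made up. A row lasts 1/10 s, in which the tool goes at most 50 mm and 8.59 degrees, less where a joint would pass 70% of its speed; a pose out of reach is approached as far as the arm can. A call is refused whole if a number of a shift passes 1 or a number of a turn 8.59, either way. A call with a gripper value outside its range is refused whole. The fingers move at their own pace and stop on an object; the grip force is fixed at half the most. Time passes only in rows, so rows that do not move let the fingers close. It gives the time, the measured TCP pose, the force and the opening at its end, in the units of the state.
- bot.read_state(): the state, without advancing time (a new reading comes with each control period).
- vision.capture(name): name is "scene" or "top" or "wrist"; returns a dict with "image" (420x560x3 uint8, red, green, blue), "z_map" (420x560 float32, m along the optical axis (not along the pixel's ray), 0 where there is no reading), "fx", "fy", "cx", "cy" (pixels), "pose" (4x4, takes a point from camera to world coordinates); the wrist camera has in their place "hand_eye" (4x4, takes a point from camera to tool coordinates, whose origin is the TCP and whose axes are the flange's). Camera axes: x right, y down, z forward; pixel columns grow to the right and rows downward; lengths in m; the calibration is good to about 2 mm. The wrist camera is an equidistant fisheye: a pixel r from the principal point sees the ray r / f radians off the axis. A picture is of the moment at which its call begins: read the wrist's pose just before it.
- order.hand_in(): hands the job in, once; it reports no verdict.
The state is a dict: "time_s": time; "joint_positions": joint angles; "qvel": joint speeds; "tau": joint torques, N m; "position": TCP position; "tcp_rot": TCP orientation; "force": force on the tool from outside, world axes, zero at the start; "moment": the same for the moment, N m; "opening": opening from 0.0 (shut) to 1.0 (fully open).
Only numpy, scipy, OpenCV 4.12 (cv2) and the standard library are available. Lean on these libraries where they do the work, as an engineer would, in place of code of your own. Each camera call takes 0.05 s, during which the arm holds its last target.

## Working session

There is one attempt and no reset: what is moved stays moved. The work goes in short steps, Python scripts to look and compute and a tool call to move; the robot and the scene stay as the last step left them, time stands still between calls to the robot, and variables do not carry over. Pictures are saved under pics/ and viewed, and the job is handed in when it is done.

Besides the shell and the picture viewer there is one more tool, called after "Emit:" in YAML: its name, and indented under it one key for each argument. move_arm: Moves the arm, as the interface text tells. Its arguments: {"type":"object","properties":{"moves":{"type":"array"}},"required":["moves"]}

```bash
mkdir -p pics; python3 - <<'E'
from rig import bot,vision
import cv2,numpy as np,pickle
s=bot.read_state();print({k:np.round(v,3).tolist() for k,v in s.items()},bot.hold_point_z)
d={}
for n in("scene","top"):
    c=vision.capture(n);d[n]=c;print(n,c['fx'],c['cx'],c['cy'],np.round(c['pose'],3).tolist())
    cv2.imwrite(f'pics/{n}0.png',c['image'][:,:,::-1])
pickle.dump(d,open('d0.pkl','wb'))
E
```

```text
{'time_s': 0.0, 'joint_positions': [-84.022, 30.28, 82.156, 0.001, 67.688, -10.228], 'qvel': [0.042, -0.023, 0.048, 0.081, 0.07, -0.007], 'tau': [-0.002, -44.005, -17.659, 0.063, 0.058, -0.0], 'position': [0.174, -0.599, 0.222], 'tcp_rot': [[0.96, 0.279, -0.0], [0.279, -0.96, 0.002], [0.0, -0.002, -1.0]], 'force': [-0.368, 0.505, 0.131], 'moment': [0.024, 0.011, -0.003], 'opening': 1.001} 0.0187
scene 469.7376361756479 275.5631151120938 214.3775552205967 [[-0.845, 0.329, -0.421, 1.061], [0.534, 0.488, -0.691, 0.663], [-0.022, -0.809, -0.588, 0.715], [0.0, 0.0, 0.0, 1.0]]
top 432.6480654579335 273.73430414884353 210.09780033851212 [[0.038, -0.977, 0.208, 0.385], [-0.999, -0.038, 0.004, -0.132], [0.004, -0.208, -0.978, 1.14], [0.0, 0.0, 0.0, 1.0]]
```

View pics/scene0.png

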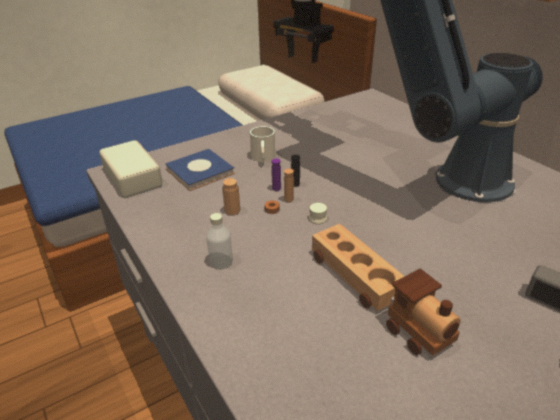

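View pics/top0.png

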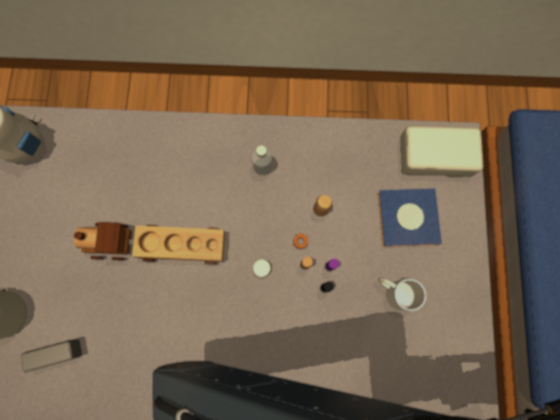

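The candidates for the thin churn are plain wood at scene (289,186) / top (307,263), purple at scene (276,174) / top (333,265) and black at scene (296,170) / top (327,287). I choose the plain wood one. The thick churn is at scene (231,197) / top (324,205). Next I check this in a crop and measure.

```bash
cat > h.py <<'E'
import numpy as np
def cloud(c):
    z=c['z_map'];v,u=np.mgrid[:z.shape[0],:z.shape[1]]
    P=np.stack([(u-c['cx'])/c['fx']*z,(v-c['cy'])/c['fy']*z,z],-1)
    W=P@c['pose'][:3,:3].T+c['pose'][:3,3];W[z<=0]=np.nan
    return W
E
python3 - <<'E'
import pickle,cv2,numpy as np
from h import cloud
from scipy.optimize import least_squares
d=pickle.load(open('d0.pkl','rb'))
a=cv2.resize(d['scene']['image'][140:280,200:400],None,fx=4,fy=4,interpolation=2)[:,:,::-1]
b=cv2.resize(d['top']['image'][130:310,220:440],None,fx=3,fy=3,interpolation=2)[:,:,::-1]
cv2.imwrite('pics/cropA.png',a);cv2.imwrite('pics/cropB.png',b)
def fit(P,r):
    f=lambda p:np.hypot(P[:,0]-p[0],P[:,1]-p[1])-r
    return least_squares(f,P[:,:2].mean(0),loss='soft_l1',f_scale=.002)
pix={'small':((289,186),(307,263),.013,.074),'large':((231,197),(324,205),.021,.074),'purple':((276,174),(333,265),.013,.074),'black':((296,170),(327,287),.013,.074),
'jar':((318,212),(262,268),.024,.036),'ring':((272,207),(301,241),.02,.018),'bottle':((219,245),(263,155),.027,.08),'mug':((262,143),(408,294),.038,.08)}
for cam,i in(('scene',0),('top',1)):
    W=cloud(d[cam]);print(cam)
    T=W[(abs(W[...,2])<.02)];print(' table z',np.median(T[:,2]))
    for k,v in pix.items():
        u,vv=v[i];c0=W[vv,u]
        M=(np.hypot(W[...,0]-c0[0],W[...,1]-c0[1])<2.2*v[2])&(W[...,2]>.008)
        P=W[M];
        S=P[P[:,2]<v[3]-.004] 
        rr=fit(S,v[2]) if len(S)>5 else None
        top=P[P[:,2]>P[:,2].max()-.006]
        print(k,'seed',c0.round(3),'zmax',P[:,2].max().round(3),'top mean',top.mean(0).round(4),len(top),'fit',rr.x.round(4) if rr else 0,len(S),'res',np.median(abs(rr.fun)).round(4) if rr else 0)
E
```

```text
scene
 table z -0.0005579867884383805
small seed [ 0.49  -0.203  0.052] zmax 0.094 top mean [ 0.487  -0.2114  0.0912] 48 fit [ 0.4848 -0.2142] 194 res 0.001
large seed [ 0.643 -0.237  0.056] zmax 0.094 top mean [ 0.6367 -0.2522  0.0912] 88 fit [ 0.6358 -0.2541] 325 res 0.001
purple seed [ 0.487 -0.272  0.054] zmax 0.094 top mean [ 0.4835 -0.2766  0.0912] 38 fit [ 0.4827 -0.2789] 179 res 0.0011
black seed [ 0.431 -0.257  0.055] zmax 0.094 top mean [ 0.4294 -0.2641  0.091 ] 43 fit [ 0.4278 -0.2673] 132 res 0.0012
jar seed [ 0.482 -0.086  0.035] zmax 0.039 top mean [ 0.4709 -0.101   0.0354] 137 fit [ 0.4681 -0.1059] 135 res 0.0014
ring seed [ 0.552 -0.19   0.017] zmax 0.021 top mean [ 0.5477 -0.1985  0.0174] 90 fit [ 0.5471 -0.1989] 41 res 0.0034
bottle seed [ 0.761 -0.067  0.071] zmax 0.131 top mean [ 0.7514 -0.0901  0.1289] 78 fit [ 0.7504 -0.0922] 573 res 0.0008
mug seed [ 0.444 -0.415  0.074] zmax 0.087 top mean [ 0.4245 -0.4515  0.0834] 67 fit [ 0.4162 -0.4628] 517 res 0.0018
top
 table z -0.00042815283517971814
small seed [ 0.481 -0.213  0.089] zmax 0.096 top mean [ 0.4833 -0.2123
[... 182 characters left out ...]
0.478 -0.276  0.092] zmax 0.095 top mean [ 0.4825 -0.2766  0.0916] 75 fit [ 0.4818 -0.2774] 36 res 0.0002
black seed [ 0.425 -0.262  0.093] zmax 0.096 top mean [ 0.4261 -0.2657  0.0921] 70 fit [ 0.4262 -0.2658] 27 res 0.0001
jar seed [ 0.469 -0.104  0.034] zmax 0.041 top mean [ 0.4681 -0.1011  0.037 ] 118 fit [ 0.4708 -0.0985] 27 res 0.0017
ring seed [ 0.546 -0.203  0.002] zmax 0.024 top mean [ 0.5455 -0.1988  0.0195] 52 fit [ 0.5447 -0.1959] 12 res 0.0031
bottle seed [ 0.74  -0.096  0.12 ] zmax 0.134 top mean [ 0.7479 -0.0901  0.1302] 60 fit [ 0.7494 -0.0901] 152 res 0.0003
mug seed [ 0.418 -0.482  0.004] zmax 0.088 top mean [ 0.4147 -0.4608  0.0846] 134 fit [ 0.4161 -0.4581] 537 res 0.0023
```

View pics/cropA.png

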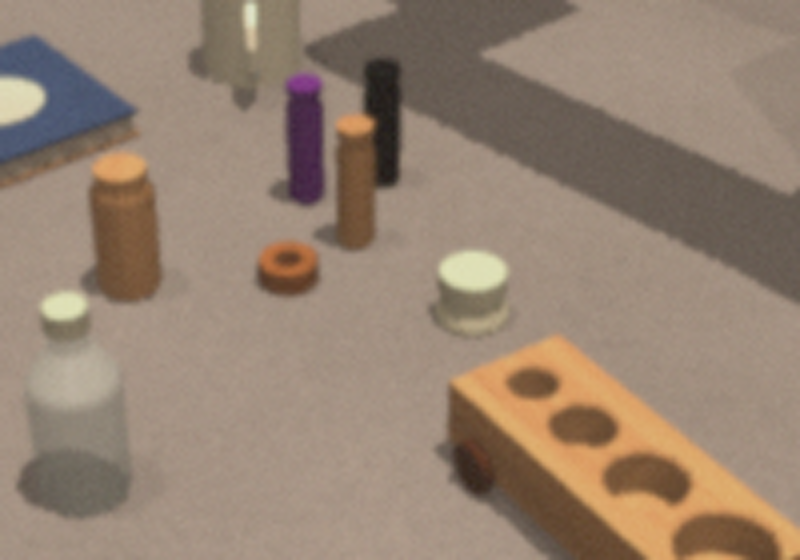

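View pics/cropB.png

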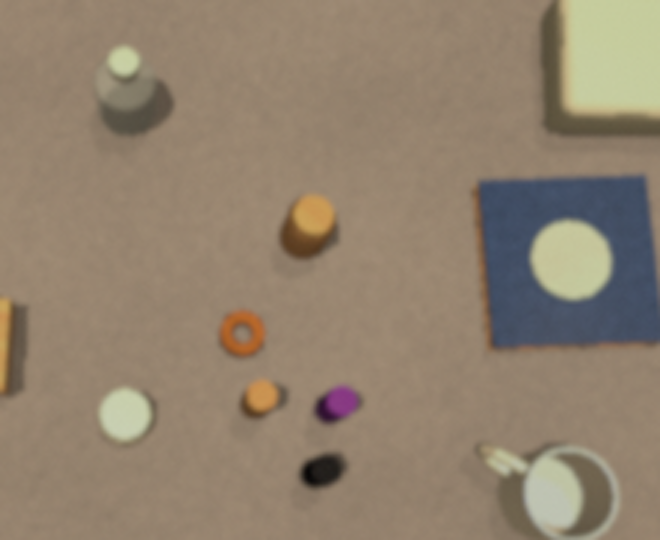

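The crops confirm the plain wooden thin churn at cropA (355,180), separate from the purple and black ones. Both cameras agree on it to about 2 mm. Next I locate the wells.

```bash
python3 - <<'E'
import pickle,cv2,numpy as np
from h import cloud
from scipy.optimize import least_squares
d=pickle.load(open('d0.pkl','rb'))
for cam in('scene','top'):
    W=cloud(d[cam]);c=d[cam]
    M=(abs(W[...,2]-.055)<.006)&(W[...,0]>.4)&(W[...,0]<.7)&(W[...,1]>-.1)&(W[...,1]<.35)
    n,l,st,ce=cv2.connectedComponentsWithStats(M.astype(np.uint8));k=1+np.argmax(st[1:,4]);M=(l==k).astype(np.uint8)
    P=W[M>0];print(cam,st[k],'z',np.median(P[:,2]),P.min(0).round(4),P.max(0).round(4),cv2.minAreaRect((P[:,:2]*1000).astype(np.float32)))
    # contours of holes -> intersect rays with z=.055
    h,hi=cv2.findContours(M,cv2.RETR_CCOMP,cv2.CHAIN_APPROX_NONE)[0:2]
    R=c['pose'];
    def topl(px,z=.055):
        px=np.asarray(px,float);r=np.c_[(px[:,0]-c['cx'])/c['fx'],(px[:,1]-c['cy'])/c['fy'],np.ones(len(px))]@R[:3,:3].T
        return R[:3,3]+r*((z-R[2,3])/r[:,2])[:,None]
    for ct,hh in zip(h,hi[0]):
        if hh[3]>=0 and len(ct)>8:
            p=topl(ct[:,0])[:,:2];(x,y),r=cv2.minEnclosingCircle((p*1000).astype(np.float32))
            print(' hole px',ct[:,0].mean(0).round(1),'encl',round(x,1),round(y,1),round(r,1),'mean',(p.mean(0)*1000).round(1))
    # rectified deck colour view
    N=4 # px per mm? 
    H,Wd=(np.mgrid[0:280,0:600]); # x: .45..  
E
```

```text
scene [ 312  224   92   74 1932] z 0.05402449109760027 [ 0.4828 -0.0031  0.049 ] [0.5655 0.2241 0.058 ] ((524.32568359375, 110.49224853515625), (227.435302734375, 81.95726013183594), 89.67937469482422)
 hole px [361.1 260.5] encl 527.0 126.1 23.6 mean [527.4 126.3]
 hole px [345.4 246.8] encl 526.4 72.5 20.0 mean [526.4  73.3]
 hole px [332.8 236. ] encl 525.7 28.4 16.2 mean [526.1  28.5]
top [ 132  226   91   35 1911] z 0.05456807144405906 [ 4.824e-01 -4.000e-04  4.910e-02] [0.5619 0.2241 0.0607] ((522.3424682617188, 111.97591400146484), (224.76673889160156, 78.66451263427734), 89.59538269042969)
 hole px [211.8 244.8] encl 520.6 25.3 17.3 mean [520.3  25. ]
 hole px [193.7 243.7] encl 521.2 70.5 20.3 mean [521.3  70.6]
 hole px [172.8 242.8] encl 521.8 124.2 24.9 mean [521.7 123.4]
 hole px [148.7 241.6] encl 521.9 184.2 28.4 mean [522.4 184.5]
```

Emit:
move_arm:
  moves:
    - {"wz":-7}
    - {"wz":-7}
    - {"wz":-7}
    - {"wz":-7}
    - {"x":0.5}
    - {"x":1,"y":-0.15}
    - {"x":1,"y":-0.15}
    - {"x":1,"y":-0.15}
    - {"x":1,"y":-0.15}
    - {"x":1,"y":-0.15}
    - {"x":1,"y":-0.15}
    - {"x":1,"y":-0.15}
    - {"x":1,"y":-0.15}
    - {"x":1,"y":-0.15}
    - {"x":1,"y":-0.15}
    - {"x":1,"y":-0.15}
    - {"x":1,"y":-0.15}
    - {"x":0.5,"y":-0.15}
    - {}
    - {}

```text
schema error: expected keys hand, x, y, z, wx, wy, wz
```

```bash
cat > wr.py <<'E'
import numpy as np,cv2
from rig import bot,vision
def wrist(name):
    s=bot.read_state();c=vision.capture('wrist');cv2.imwrite(f'pics/{name}.png',c['image'][:,:,::-1])
    z=c['z_map'];v,u=np.mgrid[:z.shape[0],:z.shape[1]].astype(float)
    W=px2w(c,s,u,v,z);W[z<=0]=np.nan
    return s,c,W
def ray(c,u,v):
    x=(u-c['cx'])/c['fx'];y=(v-c['cy'])/c['fy'];r=np.hypot(x,y)+1e-9
    return np.stack([np.sin(r)*x/r,np.sin(r)*y/r,np.cos(r)],-1)
def tf(s,c):
    T=np.eye(4);T[:3,:3]=np.array(s['tcp_rot']);T[:3,3]=s['position'];return T@c['hand_eye']
def px2w(c,s,u,v,z):
    r=ray(c,u,v);r=r/r[...,2:];T=tf(s,c)
    return (r*z[...,None])@T[:3,:3].T+T[:3,3]
def onplane(c,s,u,v,h):
    r=ray(c,np.asarray(u,float),np.asarray(v,float));T=tf(s,c);r=r@T[:3,:3].T
    return T[:3,3]+r*((h-T[2,3])/r[...,2])[...,None]
E
python3 - <<'E'
from wr import *
import pickle
s,c,W=wrist('w1');pickle.dump((s,c,W),open('w1.pkl','wb'))
print(s['time_s'],s['position'],np.round(s['tcp_rot'],3).tolist(),c['fx'],c['cx'],c['cy'],np.round(c['hand_eye'],3).tolist())
E
```

```text
0.1 [ 0.17437364 -0.59949136  0.2216787 ] [[0.96, 0.279, -0.0], [0.279, -0.96, 0.002], [0.0, -0.002, -1.0]] 325.19226210127806 282.2013953626672 212.58318530801304 [[-0.001, -0.956, -0.292, 0.079], [1.0, -0.0, -0.001, -0.0], [0.001, -0.292, 0.956, -0.163], [0.0, 0.0, 0.0, 1.0]]
```

View pics/w1.png

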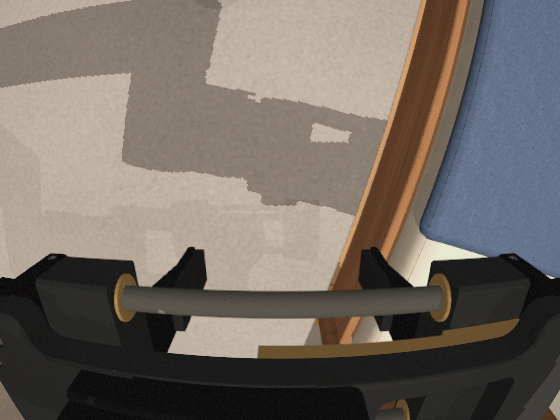

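Every row needs all the keys. The picture from the start pose shows only the fingers, the table and the bed, so it gives nothing to measure.

Emit:
move_arm:
  moves:
    - {"hand":87,"x":0,"y":0,"z":0,"wx":0,"wy":0,"wz":-7}
    - {"hand":87,"x":0,"y":0,"z":0,"wx":0,"wy":0,"wz":-7}
    - {"hand":87,"x":0,"y":0,"z":0,"wx":0,"wy":0,"wz":-7}
    - {"hand":87,"x":0,"y":0,"z":0,"wx":0,"wy":0,"wz":-7}
    - {"hand":87,"x":1,"y":0,"z":0,"wx":0,"wy":0,"wz":0}
    - {"hand":87,"x":1,"y":-0.15,"z":0,"wx":0,"wy":0,"wz":0}
    - {"hand":87,"x":1,"y":-0.15,"z":0,"wx":0,"wy":0,"wz":0}
    - {"hand":87,"x":1,"y":-0.15,"z":0,"wx":0,"wy":0,"wz":0}
    - {"hand":87,"x":1,"y":-0.15,"z":0,"wx":0,"wy":0,"wz":0}
    - {"hand":87,"x":1,"y":-0.15,"z":0,"wx":0,"wy":0,"wz":0}
    - {"hand":87,"x":1,"y":-0.15,"z":0,"wx":0,"wy":0,"wz":0}
    - {"hand":87,"x":1,"y":-0.15,"z":0,"wx":0,"wy":0,"wz":0}
    - {"hand":87,"x":1,"y":-0.15,"z":0,"wx":0,"wy":0,"wz":0}
    - {"hand":87,"x":1,"y":-0.15,"z":0,"wx":0,"wy":0,"wz":0}
    - {"hand":87,"x":1,"y":-0.15,"z":0,"wx":0,"wy":0,"wz":0}
    - {"hand":87,"x":1,"y":-0.15,"z":0,"wx":0,"wy":0,"wz":0}
    - {"hand":87,"x":1,"y":-0.15,"z":0,"wx":0,"wy":0,"wz":0}
    - {"hand":87,"x":1,"y":-0.15,"z":0,"wx":0,"wy":0,"wz":0}
    - {"hand":87,"x":0.5,"y":-0.15,"z":0,"wx":0,"wy":0,"wz":0}
    - {"hand":87,"x":0,"y":0,"z":0,"wx":0,"wy":0,"wz":0}

```text
time_s: 2.15
position: [0.3979, -0.3083, 0.2224]
tcp_rot: [[0.715, 0.699, -0.001], [0.699, -0.715, 0.001], [0.0, -0.001, -1.0]]
force: [-0.3, -0.7, 1.0]
opening: 1.0
```

```bash

python3 - <<'E'
from wr import *
import pickle
s,c,W=wrist('w2');pickle.dump((s,c,W),open('w2.pkl','wb'))
print(s['time_s'],s['position'],np.round(s['tcp_rot'],3).tolist(),np.round(s['joint_positions'],1),s['force'])
E
```

```text
2.15 [ 0.39791538 -0.3082853   0.22238577] [[0.715, 0.699, -0.001], [0.699, -0.715, 0.001], [0.0, -0.001, -1.0]] [-50.5  20.9  99.2  -0.   59.9  -4.9] [-0.27135263 -0.68633629  1.0343094 ]
```

View pics/w2.png

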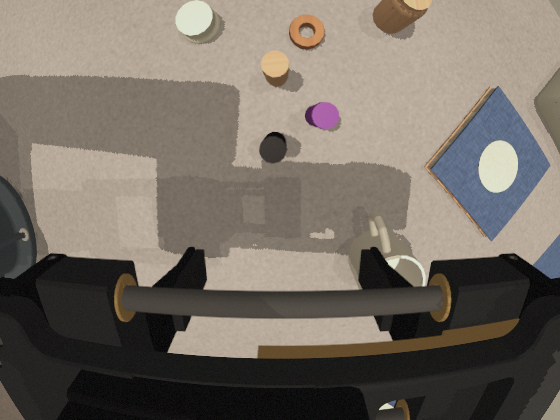

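The wrist view shows the small churn's lid at (275,62), black at (273,147), purple at (323,116), the ring at (307,31) and the large churn at (400,8). I measure the lid and side, then go over it.

```bash

cat > fitc.py <<'E'
import numpy as np
from scipy.optimize import least_squares
def report(W,seed,r,lo=.006,hi=.07,R=None):
    M=(np.hypot(W[...,0]-seed[0],W[...,1]-seed[1])<(R or 1.7*r))&(W[...,2]>lo)
    P=W[M];S=P[P[:,2]<hi];t=P[P[:,2]>.087]
    f=lambda p:np.hypot(S[:,0]-p[0],S[:,1]-p[1])-r
    q=least_squares(f,S[:,:2].mean(0),loss='soft_l1',f_scale=.001)
    print('side fit',q.x.round(4),len(S),'res',np.median(abs(q.fun)).round(4),'lid mean',t.mean(0).round(4) if len(t) else None,len(t),'mid',((t[:,:2].max(0)+t[:,:2].min(0))/2).round(4) if len(t) else None)
E
python3 - <<'E'
import pickle;from wr import *;from fitc import report
s,c,W=pickle.load(open('w2.pkl','rb'))
T=W[abs(W[...,2])<.02];print('table',np.median(T[:,2]))
report(W,(.4835,-.2125),.013);report(W,(.482,-.277),.013);report(W,(.6345,-.252),.021)
p=np.array([.4845,-.2130,.223]);R=np.array(s['tcp_rot']);print((R.T@(p-s['position']))/.025)
E
```

```text
table 0.0007673751011920138
side fit [ 0.4841 -0.2132] 131 res 0.0002 lid mean [ 0.4836 -0.2136  0.0926] 603 mid [ 0.4837 -0.2134]
side fit [ 0.4821 -0.2785] 84 res 0.0001 lid mean [ 0.4819 -0.2779  0.0926] 591 mid [ 0.4821 -0.2778]
side fit [ 0.6352 -0.2532] 772 res 0.0003 lid mean [ 0.6268 -0.261   0.0919] 263 mid [ 0.63   -0.2591]
[ 5.14094126 -0.30438383 -0.02395004]
```

Emit:
move_arm:
  moves:
    - {"hand":52,"x":0.85,"y":-0.05,"z":0,"wx":0,"wy":0,"wz":0}
    - {"hand":52,"x":0.85,"y":-0.05,"z":0,"wx":0,"wy":0,"wz":0}
    - {"hand":52,"x":0.85,"y":-0.05,"z":0,"wx":0,"wy":0,"wz":0}
    - {"hand":52,"x":0.85,"y":-0.05,"z":0,"wx":0,"wy":0,"wz":0}
    - {"hand":52,"x":0.85,"y":-0.05,"z":0,"wx":0,"wy":0,"wz":0}
    - {"hand":52,"x":0.87,"y":-0.06,"z":0,"wx":0,"wy":0,"wz":0}
    - {"hand":52,"x":0,"y":0,"z":0.8,"wx":0,"wy":0,"wz":0}
    - {"hand":52,"x":0,"y":0,"z":0.8,"wx":0,"wy":0,"wz":0}
    - {"hand":52,"x":0,"y":0,"z":0.8,"wx":0,"wy":0,"wz":0}
    - {"hand":52,"x":0,"y":0,"z":0.8,"wx":0,"wy":0,"wz":0}
    - {"hand":52,"x":0,"y":0,"z":0.3,"wx":0,"wy":0,"wz":0}
    - {"hand":52,"x":0,"y":0,"z":0,"wx":0,"wy":0,"wz":0}

```text
time_s: 3.4
position: [0.4832, -0.2156, 0.1341]
tcp_rot: [[0.718, 0.696, -0.002], [0.696, -0.718, 0.001], [-0.001, -0.002, -1.0]]
force: [-0.1, 0.1, 0.0]
opening: 0.597
```

```bash

python3 - <<'E'
from wr import *;from fitc import report
s,c,W=wrist('w3')
print(s['time_s'],s['position'],s['opening'],np.round(s['tcp_rot'],4).tolist())
report(W,(.484,-.2133),.013)
E
```

```text
3.4 [ 0.48321508 -0.21560002  0.13405118] 0.5968563298989996 [[0.7177, 0.6964, -0.0021], [0.6964, -0.7177, 0.0012], [-0.0007, -0.0023, -1.0]]
side fit [ 0.4838 -0.2136] 542 res 0.0001 lid mean [ 0.4909 -0.2067  0.1533] 1868 mid [ 0.4884 -0.2093]
```

View pics/w3.png

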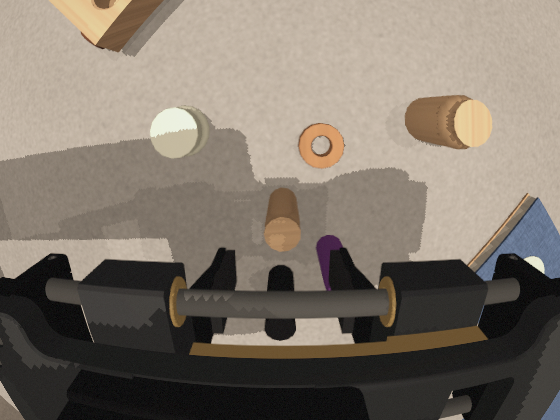

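The small churn is centred between the fingers at (283,235), and the residual offset is about 2 mm. Going down and gripping.

Emit:
move_arm:
  moves:
    - {"hand":52,"x":0.07,"y":-0.04,"z":0.6,"wx":0,"wy":0,"wz":0}
    - {"hand":52,"x":0,"y":0,"z":0.8,"wx":0,"wy":0,"wz":0}
    - {"hand":52,"x":0,"y":0,"z":0.8,"wx":0,"wy":0,"wz":0}
    - {"hand":52,"x":0,"y":0,"z":0.8,"wx":0,"wy":0,"wz":0}
    - {"hand":52,"x":0,"y":0,"z":0.55,"wx":0,"wy":0,"wz":0}
    - {"hand":52,"x":0,"y":0,"z":0.2,"wx":0,"wy":0,"wz":0}
    - {"hand":52,"x":0,"y":0,"z":0,"wx":0,"wy":0,"wz":0}
    - {"hand":20,"x":0,"y":0,"z":0,"wx":0,"wy":0,"wz":0}
    - {"hand":10,"x":0,"y":0,"z":0,"wx":0,"wy":0,"wz":0}
    - {"hand":10,"x":0,"y":0,"z":0,"wx":0,"wy":0,"wz":0}
    - {"hand":10,"x":0,"y":0,"z":0,"wx":0,"wy":0,"wz":0}
    - {"hand":10,"x":0,"y":0,"z":0,"wx":0,"wy":0,"wz":0}

```text
time_s: 4.65
position: [0.4849, -0.2133, 0.0418]
tcp_rot: [[0.717, 0.697, 0.001], [0.697, -0.717, -0.001], [0.0, 0.001, -1.0]]
force: [0.3, -0.5, 2.3]
opening: 0.292
```

Emit:
move_arm:
  moves:
    - {"hand":10,"x":0,"y":0,"z":-0.4,"wx":0,"wy":0,"wz":0}
    - {"hand":10,"x":0,"y":0,"z":-0.8,"wx":0,"wy":0,"wz":0}
    - {"hand":10,"x":0,"y":0,"z":-0.8,"wx":0,"wy":0,"wz":0}
    - {"hand":10,"x":0,"y":0,"z":-0.8,"wx":0,"wy":0,"wz":0}
    - {"hand":10,"x":0,"y":0,"z":-0.8,"wx":0,"wy":0,"wz":0}
    - {"hand":10,"x":0,"y":0,"z":-0.8,"wx":0,"wy":0,"wz":0}
    - {"hand":10,"x":0,"y":0,"z":-0.8,"wx":0,"wy":0,"wz":0}
    - {"hand":10,"x":0,"y":0,"z":-0.8,"wx":0,"wy":0,"wz":0}
    - {"hand":10,"x":0.5,"y":-0.5,"z":0,"wx":0,"wy":0,"wz":0}
    - {"hand":10,"x":0.8,"y":-0.8,"z":0,"wx":0,"wy":0,"wz":0}
    - {"hand":10,"x":0.8,"y":-0.8,"z":0,"wx":0,"wy":0,"wz":0}
    - {"hand":10,"x":0.8,"y":-0.8,"z":0,"wx":0,"wy":0,"wz":0}
    - {"hand":10,"x":0.6,"y":-0.6,"z":0,"wx":0,"wy":0,"wz":0}
    - {"hand":10,"x":0.3,"y":-0.2,"z":0,"wx":0,"wy":0,"wz":0}
    - {"hand":10,"x":0,"y":0,"z":0,"wx":0,"wy":0,"wz":0}
    - {"hand":10,"x":0,"y":0,"z":0,"wx":0,"wy":0,"wz":0}

```text
time_s: 6.25
position: [0.4883, -0.0806, 0.1911]
tcp_rot: [[0.716, 0.698, -0.0], [0.698, -0.716, -0.0], [-0.0, 0.0, -1.0]]
force: [0.5, 0.0, 0.1]
opening: 0.292
```

```bash

python3 - <<'E'
from wr import *
import pickle
s,c,W=wrist('w4');pickle.dump((s,c,W),open('w4.pkl','wb'))
print(s['time_s'],s['position'],s['opening'],np.round(s['tcp_rot'],4).tolist())
E
```

```text
6.25 [ 0.48827804 -0.08062714  0.19106462] 0.2917778298808986 [[0.7165, 0.6976, -0.0001], [0.6976, -0.7165, -0.0004], [-0.0003, 0.0002, -1.0]]
```

View pics/w4.png

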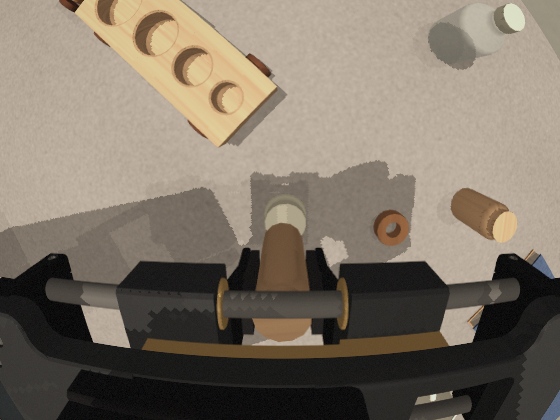

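The wrist view shows all four wells: 26 at (227,97), 34 at (194,67), 42 at (156,34) and 50 at (115,8). The churn is held upright over the jar at about (285,270). Next I measure the wells and the held churn.

```bash
cat > wells.py <<'E'
from wr import *
def wells(s,c,W,box=(.44,.62,-.05,.26)):
    D=(W[...,0]>box[0])&(W[...,0]<box[1])&(W[...,1]>box[2])&(W[...,1]<box[3])
    zd=np.median(W[D&(abs(W[...,2]-.055)<.006)][:,2]);print('deck z',zd)
    M=(D&(abs(W[...,2]-zd)<.0025)).astype(np.uint8)
    n,l,st,ce=cv2.connectedComponentsWithStats(M);M=(l==1+np.argmax(st[1:,4])).astype(np.uint8)
    P=W[M>0];print('rect',cv2.minAreaRect((P[:,:2]*1000).astype(np.float32)))
    h,hi=cv2.findContours(M,cv2.RETR_CCOMP,cv2.CHAIN_APPROX_NONE)
    for ct,hh in zip(h,hi[0]):
        if hh[3]>=0 and len(ct)>25:
            p=onplane(c,s,ct[:,0,0],ct[:,0,1],zd)[:,:2]*1000
            A=np.c_[2*p,np.ones(len(p))];q=np.linalg.lstsq(A,(p**2).sum(1),rcond=None)[0];r=np.sqrt(q[2]+q[0]**2+q[1]**2)
            (x,y),rr=cv2.minEnclosingCircle(p.astype(np.float32))
            print('px',ct[:,0].mean(0).round(),'fit',q[:2].round(1),round(r,1),'encl',round(x,1),round(y,1),round(rr,1))
E
python3 - <<'E'
import pickle;from wells import *;from fitc import *
s,c,W=pickle.load(open('w4.pkl','rb'))
wells(s,c,W)
# held churn in world: points near TCP axis
M=(np.hypot(W[...,0]-s['position'][0],W[...,1]-s['position'][1])<.02)&(W[...,2]>.155)&(W[...,2]<.225)
P=W[M];print(len(P),P.min(0),P.max(0))
f=lambda p:np.hypot(P[:,0]-p[0]-p[2]*(P[:,2]-.19),P[:,1]-p[1]-p[3]*(P[:,2]-.19))-.013
q=least_squares(f,[*s['position'][:2],0,0],loss='soft_l1',f_scale=.001);print(q.x.round(4),np.median(abs(q.fun)))
E
```

```text
deck z 0.05565705965997511
rect ((522.8854370117188, 111.25531005859375), (225.3359832763672, 78.920654296875), 89.46222686767578)
px [226.  97.] fit [522.4  25.2] 14.9 encl 522.2 25.4 16.2
px [192.  67.] fit [522.6  69.7] 18.8 encl 522.4 69.5 19.9
px [156.  33.] fit [523.1 122.5] 22.7 encl 523.3 122.7 23.7
3014 [ 0.4783307  -0.08943391  0.15501983] [ 0.50777311 -0.06135174  0.22499597]
[ 0.4872 -0.0808  0.0038  0.0077] 0.0003498599511132291
```

Emit:
move_arm:
  moves:
    - {"hand":10,"x":0.4,"y":-0.2,"z":0,"wx":0,"wy":0,"wz":0}
    - {"hand":10,"x":0.8,"y":-0.4,"z":0,"wx":0,"wy":0,"wz":0}
    - {"hand":10,"x":0.8,"y":-0.4,"z":0,"wx":0,"wy":0,"wz":0}
    - {"hand":10,"x":0.8,"y":-0.4,"z":0,"wx":0,"wy":0,"wz":0}
    - {"hand":10,"x":0.8,"y":-0.4,"z":0,"wx":0,"wy":0,"wz":0}
    - {"hand":10,"x":0.37,"y":-0.28,"z":0,"wx":0,"wy":0,"wz":0}
    - {"hand":10,"x":0,"y":0,"z":0.8,"wx":0,"wy":0,"wz":0}
    - {"hand":10,"x":0,"y":0,"z":0.8,"wx":0,"wy":0,"wz":0}
    - {"hand":10,"x":0,"y":0,"z":0.8,"wx":0,"wy":0,"wz":0}
    - {"hand":10,"x":0,"y":0,"z":0.5,"wx":0,"wy":0,"wz":0}
    - {"hand":10,"x":0,"y":0,"z":0.2,"wx":0,"wy":0,"wz":0}
    - {"hand":10,"x":0,"y":0,"z":0,"wx":0,"wy":0,"wz":0}
    - {"hand":10,"x":0,"y":0,"z":0,"wx":0,"wy":0,"wz":0}
    - {"hand":10,"x":0,"y":0,"z":0,"wx":0,"wy":0,"wz":0}

```text
time_s: 7.7
position: [0.5238, 0.0258, 0.1146]
tcp_rot: [[0.717, 0.697, 0.002], [0.697, -0.717, -0.0], [0.001, 0.002, -1.0]]
force: [0.2, -0.7, -1.1]
opening: 0.29
```

```bash

python3 - <<'E'
from wr import *
import pickle
s,c,W=wrist('w5')
print(s['time_s'],s['position'],s['opening'],np.round(s['tcp_rot'],4).tolist(),s['force'])
E
```

```text
7.7 [0.5238246  0.025813   0.11464112] 0.289688180237074 [[0.717, 0.6971, 0.0019], [0.6971, -0.717, -0.0003], [0.0011, 0.0015, -1.0]] [ 0.21050483 -0.74856121 -1.09325081]
```

View pics/w5.png

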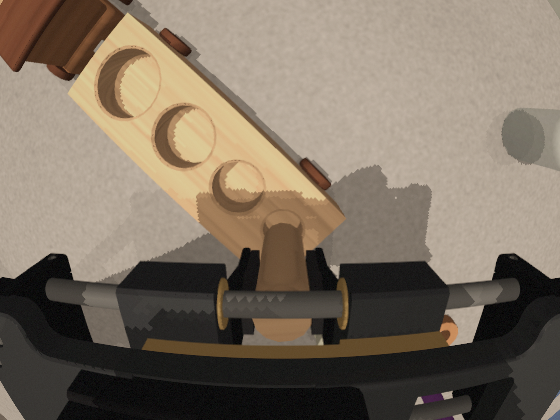

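The churn at (283,260) stands over the mouth of well_26, whose edge shows at (283,213). Lowering slowly while watching the force.

Emit:
move_arm:
  moves:
    - {"hand":10,"x":-0.02,"y":-0.02,"z":0.2,"wx":0,"wy":0,"wz":0}
    - {"hand":10,"x":0,"y":0,"z":0.2,"wx":0,"wy":0,"wz":0}
    - {"hand":10,"x":0,"y":0,"z":0.2,"wx":0,"wy":0,"wz":0}
    - {"hand":10,"x":0,"y":0,"z":0.15,"wx":0,"wy":0,"wz":0}
    - {"hand":10,"x":0,"y":0,"z":0.1,"wx":0,"wy":0,"wz":0}
    - {"hand":10,"x":0,"y":0,"z":0.1,"wx":0,"wy":0,"wz":0}
    - {"hand":10,"x":0,"y":0,"z":0.05,"wx":0,"wy":0,"wz":0}
    - {"hand":10,"x":0,"y":0,"z":0,"wx":0,"wy":0,"wz":0}

```text
time_s: 8.55
position: [0.5223, 0.026, 0.0886]
tcp_rot: [[0.717, 0.697, -0.0], [0.697, -0.717, 0.0], [-0.0, -0.0, -1.0]]
force: [-0.8, 0.3, -0.4]
opening: 0.288
```

Emit:
move_arm:
  moves:
    - {"hand":10,"x":0,"y":0,"z":0.15,"wx":0,"wy":0,"wz":0}
    - {"hand":10,"x":0,"y":0,"z":0.15,"wx":0,"wy":0,"wz":0}
    - {"hand":10,"x":0,"y":0,"z":0.15,"wx":0,"wy":0,"wz":0}
    - {"hand":10,"x":0,"y":0,"z":0.15,"wx":0,"wy":0,"wz":0}
    - {"hand":10,"x":0,"y":0,"z":0.1,"wx":0,"wy":0,"wz":0}
    - {"hand":10,"x":0,"y":0,"z":0.08,"wx":0,"wy":0,"wz":0}
    - {"hand":10,"x":0,"y":0,"z":0,"wx":0,"wy":0,"wz":0}

```text
time_s: 9.25
position: [0.5222, 0.026, 0.069]
tcp_rot: [[0.717, 0.697, -0.001], [0.697, -0.717, 0.0], [-0.0, -0.0, -1.0]]
force: [-0.1, -0.1, -0.7]
opening: 0.286
```

Emit:
move_arm:
  moves:
    - {"hand":10,"x":0,"y":0,"z":0.04,"wx":0,"wy":0,"wz":0}
    - {"hand":10,"x":0,"y":0,"z":0.04,"wx":0,"wy":0,"wz":0}
    - {"hand":10,"x":0,"y":0,"z":0.03,"wx":0,"wy":0,"wz":0}
    - {"hand":10,"x":0,"y":0,"z":0,"wx":0,"wy":0,"wz":0}

```text
time_s: 9.65
position: [0.5225, 0.026, 0.0667]
tcp_rot: [[0.717, 0.697, 0.0], [0.697, -0.717, -0.0], [0.0, 0.0, -1.0]]
force: [1.0, -0.3, 0.8]
opening: 0.285
```

Emit:
move_arm:
  moves:
    - {"hand":10,"x":0,"y":0,"z":0.03,"wx":0,"wy":0,"wz":0}
    - {"hand":10,"x":0,"y":0,"z":0.03,"wx":0,"wy":0,"wz":0}
    - {"hand":10,"x":0,"y":0,"z":0,"wx":0,"wy":0,"wz":0}

```text
time_s: 9.95
position: [0.5227, 0.026, 0.0666]
tcp_rot: [[0.717, 0.697, 0.001], [0.697, -0.717, -0.0], [0.001, 0.001, -1.0]]
force: [-1.7, 0.8, 12.0]
opening: 0.287
```

Contact with the floor at TCP z 0.0666, where 0.0668 was expected. Releasing and going up.

Emit:
move_arm:
  moves:
    - {"hand":30,"x":0,"y":0,"z":0,"wx":0,"wy":0,"wz":0}
    - {"hand":52,"x":0,"y":0,"z":0,"wx":0,"wy":0,"wz":0}
    - {"hand":52,"x":0,"y":0,"z":0,"wx":0,"wy":0,"wz":0}
    - {"hand":52,"x":0,"y":0,"z":0,"wx":0,"wy":0,"wz":0}
    - {"hand":52,"x":0,"y":0,"z":-0.4,"wx":0,"wy":0,"wz":0}
    - {"hand":52,"x":0,"y":0,"z":-0.8,"wx":0,"wy":0,"wz":0}
    - {"hand":52,"x":0,"y":0,"z":-0.8,"wx":0,"wy":0,"wz":0}
    - {"hand":52,"x":0,"y":0,"z":-0.8,"wx":0,"wy":0,"wz":0}
    - {"hand":52,"x":0,"y":0,"z":-0.8,"wx":0,"wy":0,"wz":0}
    - {"hand":52,"x":0,"y":0,"z":-0.8,"wx":0,"wy":0,"wz":0}
    - {"hand":52,"x":0,"y":0,"z":-0.8,"wx":0,"wy":0,"wz":0}
    - {"hand":52,"x":0,"y":0,"z":-0.4,"wx":0,"wy":0,"wz":0}
    - {"hand":70,"x":0,"y":0,"z":0,"wx":0,"wy":0,"wz":0}

```text
time_s: 11.25
position: [0.5234, 0.0259, 0.2067]
tcp_rot: [[0.717, 0.697, 0.004], [0.697, -0.717, -0.001], [0.002, 0.003, -1.0]]
force: [-0.2, -0.5, -0.6]
opening: 0.633
```

```bash

python3 - <<'E'
from rig import bot,vision;import cv2,numpy as np;from h import cloud
s=bot.read_state();print(s['time_s'],s['position'],np.round(s['tcp_rot'],4).tolist(),s['joint_positions'])
c=vision.capture('scene');W=cloud(c)
M=(np.hypot(W[...,0]-.524,W[...,1]-.026)<.02)&(W[...,2]>.06)&(W[...,2]<.14);P=W[M];print(len(P),np.percentile(P[:,2],[50,90,98,100]),'want .117');t=P[P[:,2]>.112];print(t.mean(0))
cv2.imwrite('pics/s6.png',cv2.resize(c['image'][140:320,200:480,::-1],None,fx=2.8,fy=2.8,interpolation=2))
E
```

```text
11.25 [0.5233614  0.02588562 0.20669212] [[0.7168, 0.6972, 0.0037], [0.6973, -0.7168, -0.0006], [0.0022, 0.003, -1.0]] [-9.39938698e+00  2.36018004e+01  9.76716757e+01  2.43248251e-03
  5.85143215e+01  3.63922411e+01]
297 [0.09501823 0.11649653 0.11777536 0.11897795] want .117
[0.52435889 0.02716803 0.11584972]
```

View pics/s6.png

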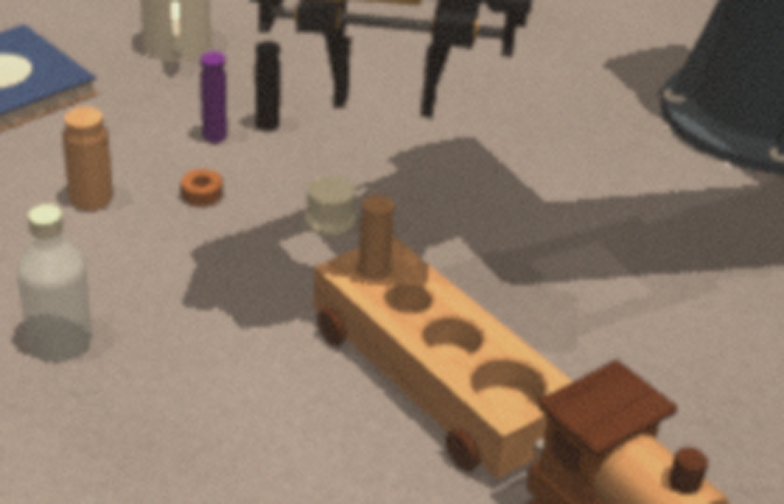

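The small churn is fully in, with its top at 0.117 m and upright at crop (377,240). Next the large churn.

Emit:
move_arm:
  moves:
    - {"hand":70,"x":-0.2,"y":0.4,"z":0,"wx":0,"wy":0,"wz":0}
    - {"hand":70,"x":-0.33,"y":0.8,"z":0,"wx":0,"wy":0,"wz":0}
    - {"hand":70,"x":-0.33,"y":0.8,"z":0,"wx":0,"wy":0,"wz":0}
    - {"hand":70,"x":-0.33,"y":0.8,"z":0,"wx":0,"wy":0,"wz":0}
    - {"hand":70,"x":-0.33,"y":0.8,"z":0,"wx":0,"wy":0,"wz":0}
    - {"hand":70,"x":-0.33,"y":0.8,"z":0,"wx":0,"wy":0,"wz":0}
    - {"hand":70,"x":-0.33,"y":0.8,"z":0,"wx":0,"wy":0,"wz":0}
    - {"hand":70,"x":-0.33,"y":0.8,"z":0,"wx":0,"wy":0,"wz":0}
    - {"hand":70,"x":-0.33,"y":0.8,"z":0,"wx":0,"wy":0,"wz":0}
    - {"hand":70,"x":-0.33,"y":0.8,"z":0,"wx":0,"wy":0,"wz":0}
    - {"hand":70,"x":-0.33,"y":0.8,"z":0,"wx":0,"wy":0,"wz":0}
    - {"hand":70,"x":-0.33,"y":0.8,"z":0,"wx":0,"wy":0,"wz":0}
    - {"hand":70,"x":-0.33,"y":0.8,"z":0,"wx":0,"wy":0,"wz":0}
    - {"hand":70,"x":-0.33,"y":0.8,"z":0,"wx":0,"wy":0,"wz":0}
    - {"hand":70,"x":-0.08,"y":0.32,"z":0,"wx":0,"wy":0,"wz":0}
    - {"hand":70,"x":0,"y":0,"z":0.8,"wx":0,"wy":0,"wz":0}
    - {"hand":70,"x":0,"y":0,"z":0.8,"wx":0,"wy":0,"wz":0}
    - {"hand":70,"x":0,"y":0,"z":0.8,"wx":0,"wy":0,"wz":0}
    - {"hand":70,"x":0,"y":0,"z":0.4,"wx":0,"wy":0,"wz":0}
    - {"hand":70,"x":0,"y":0,"z":0,"wx":0,"wy":0,"wz":0}

```text
time_s: 13.3
position: [0.6332, -0.2521, 0.1331]
tcp_rot: [[0.717, 0.697, -0.004], [0.697, -0.717, 0.002], [-0.001, -0.004, -1.0]]
force: [-0.4, 0.9, -1.1]
opening: 0.804
```

```bash

python3 - <<'E'
from wr import *;from fitc import report
s,c,W=wrist('w7')
print(s['time_s'],s['position'],s['opening'],np.round(s['tcp_rot'],4).tolist())
report(W,(.6351,-.253),.021)
E
```

```text
13.3 [ 0.63315231 -0.25213129  0.13309377] 0.8038057707300066 [[0.7167, 0.6974, -0.0037], [0.6974, -0.7167, 0.0024], [-0.001, -0.0043, -1.0]]
side fit [ 0.6349 -0.2534] 765 res 0.0001 lid mean [ 0.6514 -0.2382  0.2249] 23340 mid [ 0.6445 -0.251 ]
```

View pics/w7.png

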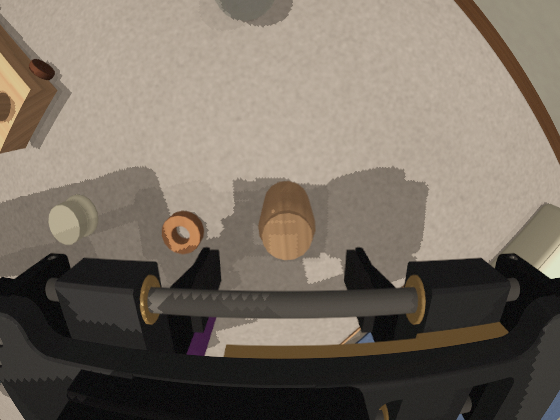

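The large churn is between the fingers at (287,230), and the residual offset is 2 mm along the jaws. Going down and gripping.

Emit:
move_arm:
  moves:
    - {"hand":70,"x":0.01,"y":0.08,"z":0.6,"wx":0,"wy":0,"wz":0}
    - {"hand":70,"x":0,"y":0,"z":0.8,"wx":0,"wy":0,"wz":0}
    - {"hand":70,"x":0,"y":0,"z":0.8,"wx":0,"wy":0,"wz":0}
    - {"hand":70,"x":0,"y":0,"z":0.8,"wx":0,"wy":0,"wz":0}
    - {"hand":70,"x":0,"y":0,"z":0.5,"wx":0,"wy":0,"wz":0}
    - {"hand":70,"x":0,"y":0,"z":0.2,"wx":0,"wy":0,"wz":0}
    - {"hand":70,"x":0,"y":0,"z":0,"wx":0,"wy":0,"wz":0}
    - {"hand":50,"x":0,"y":0,"z":0,"wx":0,"wy":0,"wz":0}
    - {"hand":26,"x":0,"y":0,"z":0,"wx":0,"wy":0,"wz":0}
    - {"hand":26,"x":0,"y":0,"z":0,"wx":0,"wy":0,"wz":0}
    - {"hand":26,"x":0,"y":0,"z":0,"wx":0,"wy":0,"wz":0}
    - {"hand":26,"x":0,"y":0,"z":0,"wx":0,"wy":0,"wz":0}

```text
time_s: 14.55
position: [0.6361, -0.2543, 0.0431]
tcp_rot: [[0.717, 0.697, 0.001], [0.697, -0.717, -0.0], [0.0, 0.001, -1.0]]
force: [-0.3, 0.0, 1.2]
opening: 0.471
```

Emit:
move_arm:
  moves:
    - {"hand":26,"x":0,"y":0,"z":-0.4,"wx":0,"wy":0,"wz":0}
    - {"hand":26,"x":0,"y":0,"z":-0.8,"wx":0,"wy":0,"wz":0}
    - {"hand":26,"x":0,"y":0,"z":-0.8,"wx":0,"wy":0,"wz":0}
    - {"hand":26,"x":0,"y":0,"z":-0.8,"wx":0,"wy":0,"wz":0}
    - {"hand":26,"x":0,"y":0,"z":-0.8,"wx":0,"wy":0,"wz":0}
    - {"hand":26,"x":0,"y":0,"z":-0.8,"wx":0,"wy":0,"wz":0}
    - {"hand":26,"x":0,"y":0,"z":-0.8,"wx":0,"wy":0,"wz":0}
    - {"hand":26,"x":0,"y":0,"z":-0.8,"wx":0,"wy":0,"wz":0}
    - {"hand":26,"x":0,"y":0,"z":-0.6,"wx":0,"wy":0,"wz":0}
    - {"hand":26,"x":0,"y":0,"z":0,"wx":0,"wy":0,"wz":0}

```text
time_s: 15.55
position: [0.6373, -0.255, 0.2108]
tcp_rot: [[0.717, 0.697, 0.005], [0.697, -0.717, -0.003], [0.002, 0.006, -1.0]]
force: [0.6, 0.0, -0.1]
opening: 0.478
```

Emit:
move_arm:
  moves:
    - {"hand":26,"x":0.1,"y":-0.4,"z":0,"wx":0,"wy":0,"wz":0}
    - {"hand":26,"x":0.23,"y":-0.8,"z":0,"wx":0,"wy":0,"wz":0}
    - {"hand":26,"x":0.23,"y":-0.8,"z":0,"wx":0,"wy":0,"wz":0}
    - {"hand":26,"x":0.23,"y":-0.8,"z":0,"wx":0,"wy":0,"wz":0}
    - {"hand":26,"x":0.23,"y":-0.8,"z":0,"wx":0,"wy":0,"wz":0}
    - {"hand":26,"x":0.23,"y":-0.8,"z":0,"wx":0,"wy":0,"wz":0}
    - {"hand":26,"x":0.23,"y":-0.8,"z":0,"wx":0,"wy":0,"wz":0}
    - {"hand":26,"x":0.23,"y":-0.8,"z":0,"wx":0,"wy":0,"wz":0}
    - {"hand":26,"x":0.23,"y":-0.8,"z":0,"wx":0,"wy":0,"wz":0}
    - {"hand":26,"x":0.23,"y":-0.8,"z":0,"wx":0,"wy":0,"wz":0}
    - {"hand":26,"x":0.23,"y":-0.8,"z":0,"wx":0,"wy":0,"wz":0}
    - {"hand":26,"x":0.23,"y":-0.8,"z":0,"wx":0,"wy":0,"wz":0}
    - {"hand":26,"x":0.23,"y":-0.8,"z":0,"wx":0,"wy":0,"wz":0}
    - {"hand":26,"x":0.23,"y":-0.8,"z":0,"wx":0,"wy":0,"wz":0}
    - {"hand":26,"x":0.1,"y":-0.3,"z":0,"wx":0,"wy":0,"wz":0}
    - {"hand":26,"x":0,"y":0,"z":0,"wx":0,"wy":0,"wz":0}
    - {"hand":26,"x":0,"y":0,"z":0,"wx":0,"wy":0,"wz":0}
    - {"hand":26,"x":0,"y":0,"z":0,"wx":0,"wy":0,"wz":0}

```text
time_s: 17.35
position: [0.5004, -0.0004, 0.2077]
tcp_rot: [[0.717, 0.697, 0.001], [0.697, -0.717, -0.001], [0.0, 0.001, -1.0]]
force: [-0.3, 0.2, -0.8]
opening: 0.475
```

```bash

python3 - <<'E'
from wells import *;from fitc import *
s,c,W=wrist('w8')
p=s['position'];print(s['time_s'],p,s['opening'],np.round(s['tcp_rot'],4).tolist())
wells(s,c,W)
M=(np.hypot(W[...,0]-p[0],W[...,1]-p[1])<.027)&(W[...,2]>p[2]-.036)&(W[...,2]<p[2]+.01);P=W[M]
f=lambda q:np.hypot(P[:,0]-q[0],P[:,1]-q[1])-.021
q=least_squares(f,p[:2],loss='soft_l1',f_scale=.001);print(len(P),q.x.round(4)-p[:2],np.median(abs(q.fun)))
E
```

```text
17.35 [ 5.00419296e-01 -4.13712623e-04  2.07652529e-01] 0.47525978863803636 [[0.7174, 0.6967, 0.0011], [0.6967, -0.7174, -0.0005], [0.0004, 0.0011, -1.0]]
deck z 0.05563560865034728
rect ((522.8419189453125, 111.27767181396484), (224.98406982421875, 79.00000762939453), 89.5440902709961)
px [279. 170.] fit [517.3  21.7] 18.8 encl 517.4 21.6 21.6
px [247. 131.] fit [522.8  70.5] 18.7 encl 523.3 70.8 19.9
px [208.  95.] fit [523.2 123. ] 22.8 encl 523.1 123.0 24.0
px [166.  57.] fit [523.6 183.7] 26.7 encl 523.4 183.8 27.8
1767 [-0.0008193   0.00051371] 0.00017852650834106892
```

View pics/w8.png

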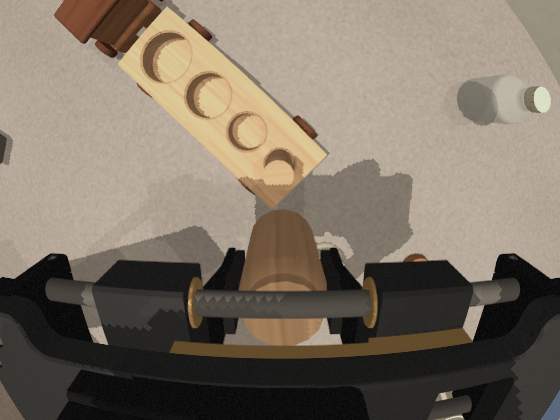

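The wrist view shows well_42 at (208,95) and the small churn standing in well_26 at (279,170), with the large churn held upright. Moving over well_42, then down to about 20 mm above the deck.

Emit:
move_arm:
  moves:
    - {"hand":26,"x":0.4,"y":-0.3,"z":0,"wx":0,"wy":0,"wz":0}
    - {"hand":26,"x":0.8,"y":-0.55,"z":0,"wx":0,"wy":0,"wz":0}
    - {"hand":26,"x":0.8,"y":-0.55,"z":0,"wx":0,"wy":0,"wz":0}
    - {"hand":26,"x":0.8,"y":-0.55,"z":0,"wx":0,"wy":0,"wz":0}
    - {"hand":26,"x":0.8,"y":-0.55,"z":0,"wx":0,"wy":0,"wz":0}
    - {"hand":26,"x":0.51,"y":-0.37,"z":0,"wx":0,"wy":0,"wz":0}
    - {"hand":26,"x":0,"y":0,"z":0.3,"wx":0,"wy":0,"wz":0}
    - {"hand":26,"x":0,"y":0,"z":0.7,"wx":0,"wy":0,"wz":0}
    - {"hand":26,"x":0,"y":0,"z":0.8,"wx":0,"wy":0,"wz":0}
    - {"hand":26,"x":0,"y":0,"z":0.8,"wx":0,"wy":0,"wz":0}
    - {"hand":26,"x":0,"y":0,"z":0.5,"wx":0,"wy":0,"wz":0}
    - {"hand":26,"x":0,"y":0,"z":0.28,"wx":0,"wy":0,"wz":0}
    - {"hand":26,"x":0,"y":0,"z":0,"wx":0,"wy":0,"wz":0}
    - {"hand":26,"x":0,"y":0,"z":0,"wx":0,"wy":0,"wz":0}
    - {"hand":26,"x":0,"y":0,"z":0,"wx":0,"wy":0,"wz":0}

```text
time_s: 18.9
position: [0.524, 0.1234, 0.1239]
tcp_rot: [[0.717, 0.697, 0.002], [0.697, -0.717, 0.0], [0.001, 0.001, -1.0]]
force: [0.4, 0.1, -1.4]
opening: 0.472
```

```bash

python3 - <<'E'
from wr import *
s,c,W=wrist('w9')
print(s['time_s'],s['position'],s['opening'],np.round(s['tcp_rot'],4).tolist(),s['force'])
E
```

```text
18.9 [0.52398062 0.12335272 0.12387475] 0.47192666621394536 [[0.7169, 0.6972, 0.002], [0.6972, -0.7169, 0.0], [0.0014, 0.0013, -1.0]] [ 0.44424098  0.11406098 -1.3889246 ]
```

View pics/w9.png

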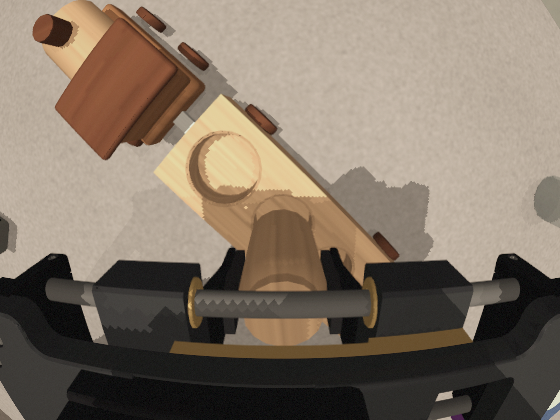

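The churn at (285,270) is over well_42, whose edge shows at (282,205). Lowering.

Emit:
move_arm:
  moves:
    - {"hand":26,"x":-0.01,"y":0.02,"z":0.2,"wx":0,"wy":0,"wz":0}
    - {"hand":26,"x":0,"y":0,"z":0.25,"wx":0,"wy":0,"wz":0}
    - {"hand":26,"x":0,"y":0,"z":0.25,"wx":0,"wy":0,"wz":0}
    - {"hand":26,"x":0,"y":0,"z":0.2,"wx":0,"wy":0,"wz":0}
    - {"hand":26,"x":0,"y":0,"z":0.15,"wx":0,"wy":0,"wz":0}
    - {"hand":26,"x":0,"y":0,"z":0.1,"wx":0,"wy":0,"wz":0}
    - {"hand":26,"x":0,"y":0,"z":0.1,"wx":0,"wy":0,"wz":0}
    - {"hand":26,"x":0,"y":0,"z":0.05,"wx":0,"wy":0,"wz":0}
    - {"hand":26,"x":0,"y":0,"z":0,"wx":0,"wy":0,"wz":0}

```text
time_s: 19.85
position: [0.5234, 0.1229, 0.0904]
tcp_rot: [[0.717, 0.697, -0.0], [0.697, -0.717, 0.0], [-0.0, -0.0, -1.0]]
force: [0.4, 0.6, -0.8]
opening: 0.472
```

Foot at 0.047 m, inside the well with no force. Continuing down.

Emit:
move_arm:
  moves:
    - {"hand":26,"x":0,"y":0,"z":0.15,"wx":0,"wy":0,"wz":0}
    - {"hand":26,"x":0,"y":0,"z":0.15,"wx":0,"wy":0,"wz":0}
    - {"hand":26,"x":0,"y":0,"z":0.15,"wx":0,"wy":0,"wz":0}
    - {"hand":26,"x":0,"y":0,"z":0.15,"wx":0,"wy":0,"wz":0}
    - {"hand":26,"x":0,"y":0,"z":0.1,"wx":0,"wy":0,"wz":0}
    - {"hand":26,"x":0,"y":0,"z":0.08,"wx":0,"wy":0,"wz":0}
    - {"hand":26,"x":0,"y":0,"z":0.04,"wx":0,"wy":0,"wz":0}
    - {"hand":26,"x":0,"y":0,"z":0.04,"wx":0,"wy":0,"wz":0}
    - {"hand":26,"x":0,"y":0,"z":0,"wx":0,"wy":0,"wz":0}

```text
time_s: 20.75
position: [0.5234, 0.1229, 0.069]
tcp_rot: [[0.717, 0.697, -0.0], [0.697, -0.717, 0.0], [-0.0, -0.0, -1.0]]
force: [-0.2, 1.0, -1.9]
opening: 0.475
```

Emit:
move_arm:
  moves:
    - {"hand":26,"x":0,"y":0,"z":0.03,"wx":0,"wy":0,"wz":0}
    - {"hand":26,"x":0,"y":0,"z":0.03,"wx":0,"wy":0,"wz":0}
    - {"hand":26,"x":0,"y":0,"z":0,"wx":0,"wy":0,"wz":0}

```text
time_s: 21.05
position: [0.5236, 0.1229, 0.068]
tcp_rot: [[0.717, 0.697, 0.001], [0.697, -0.717, 0.0], [0.0, 0.0, -1.0]]
force: [-0.3, 0.1, 3.3]
opening: 0.472
```

Emit:
move_arm:
  moves:
    - {"hand":26,"x":0,"y":0,"z":0.03,"wx":0,"wy":0,"wz":0}
    - {"hand":26,"x":0,"y":0,"z":0,"wx":0,"wy":0,"wz":0}

```text
time_s: 21.25
position: [0.5236, 0.123, 0.0679]
tcp_rot: [[0.717, 0.697, 0.001], [0.697, -0.717, 0.0], [0.001, 0.001, -1.0]]
force: [-0.7, -0.1, 7.5]
opening: 0.475
```

On the floor: z is 0.0679 where 0.0681 was expected. Releasing and retreating.

Emit:
move_arm:
  moves:
    - {"hand":50,"x":0,"y":0,"z":0,"wx":0,"wy":0,"wz":0}
    - {"hand":70,"x":0,"y":0,"z":0,"wx":0,"wy":0,"wz":0}
    - {"hand":70,"x":0,"y":0,"z":0,"wx":0,"wy":0,"wz":0}
    - {"hand":70,"x":0,"y":0,"z":0,"wx":0,"wy":0,"wz":0}
    - {"hand":70,"x":0,"y":0,"z":-0.3,"wx":0,"wy":0,"wz":0}
    - {"hand":70,"x":0,"y":0,"z":-0.8,"wx":0,"wy":0,"wz":0}
    - {"hand":70,"x":0,"y":0,"z":-0.8,"wx":0,"wy":0,"wz":0}
    - {"hand":70,"x":0,"y":0,"z":-0.8,"wx":0,"wy":0,"wz":0}
    - {"hand":70,"x":0,"y":0,"z":-0.8,"wx":0,"wy":0,"wz":0}
    - {"hand":70,"x":0,"y":0,"z":-0.8,"wx":0,"wy":0,"wz":0}
    - {"hand":70,"x":0,"y":0,"z":-0.8,"wx":0,"wy":0,"wz":0}
    - {"hand":70,"x":0,"y":0,"z":-0.5,"wx":0,"wy":0,"wz":0}
    - {"hand":70,"x":-0.5,"y":0.5,"z":0,"wx":0,"wy":0,"wz":0}
    - {"hand":70,"x":-0.8,"y":0.5,"z":0,"wx":0,"wy":0,"wz":0}
    - {"hand":70,"x":-0.8,"y":0.5,"z":0,"wx":0,"wy":0,"wz":0}
    - {"hand":70,"x":-0.8,"y":0.5,"z":0,"wx":0,"wy":0,"wz":0}
    - {"hand":70,"x":-0.8,"y":0.5,"z":0,"wx":0,"wy":0,"wz":0}
    - {"hand":70,"x":-0.4,"y":0.2,"z":0,"wx":0,"wy":0,"wz":0}
    - {"hand":70,"x":0,"y":0,"z":0,"wx":0,"wy":0,"wz":0}
    - {"hand":70,"x":0,"y":0,"z":0,"wx":0,"wy":0,"wz":0}

```text
time_s: 23.25
position: [0.497, 0.0034, 0.2068]
tcp_rot: [[0.717, 0.697, 0.0], [0.697, -0.717, 0.001], [0.0, -0.0, -1.0]]
force: [0.5, -0.9, -0.0]
opening: 0.801
```

```bash

python3 - <<'E'
from wr import *;from h import cloud
s,c,W=wrist('w10');print(s['time_s'],s['position'])
c2=vision.capture('scene');W2=cloud(c2)
for n,X in(('wrist',W),('scene',W2)):
  for k,(x,y,r) in dict(small=(.5225,.0256,.02),large=(.5235,.1233,.028),jar=(.469,-.102,.03),ring=(.5465,-.1988,.025),bottle=(.75,-.091,.03),mug=(.416,-.46,.045),purple=(.482,-.2777,.02),black=(.427,-.266,.02)).items():
    M=(np.hypot(X[...,0]-x,X[...,1]-y)<r)&(X[...,2]>(.06 if k in('small','large') else .008))&(X[...,2]<.14);P=X[M]
    if len(P)>10:
        m=np.percentile(P[:,2],98);t=P[P[:,2]>m-.006];print(n,k,m.round(4),t.mean(0).round(4))
cv2.imwrite('pics/s10.png',cv2.resize(c2['image'][140:320,200:480,::-1],None,fx=2.8,fy=2.8,interpolation=2))
E
```

```text
23.25 [0.49702257 0.00341375 0.2068211 ]
wrist small 0.1189 [0.5218 0.026  0.1176]
wrist large 0.1191 [0.5228 0.1234 0.1176]
wrist jar 0.038 [ 0.4684 -0.099   0.0365]
wrist ring 0.0189 [ 0.556  -0.1861  0.0164]
wrist bottle 0.131 [ 0.7474 -0.0895  0.1298]
wrist mug 0.0862 [ 0.4458 -0.4431  0.0848]
scene small 0.1177 [0.5245 0.027  0.1158]
scene large 0.1177 [0.5256 0.1252 0.1159]
scene jar 0.0377 [ 0.4717 -0.1004  0.0353]
scene ring 0.0193 [ 0.5477 -0.1989  0.0169]
scene bottle 0.1301 [ 0.7521 -0.0891  0.1289]
scene mug 0.0855 [ 0.4151 -0.4614  0.0831]
scene purple 0.093 [ 0.4842 -0.2758  0.0909]
scene black 0.0929 [ 0.4297 -0.2644  0.0911]
```

View pics/s10.png

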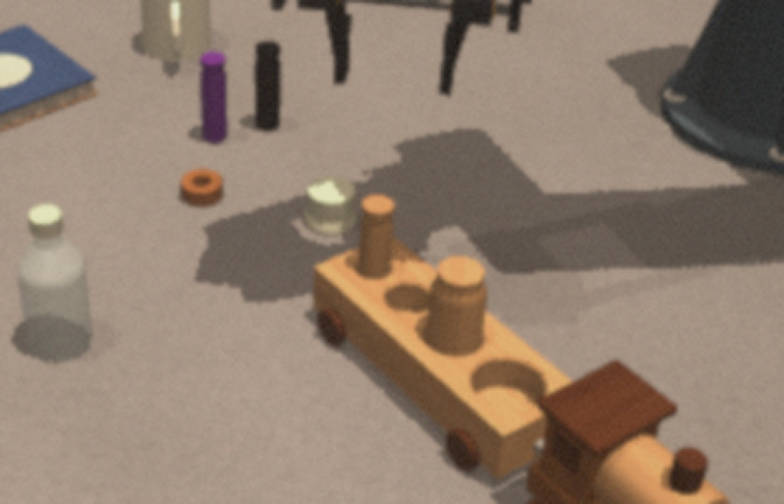

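View pics/w10.png

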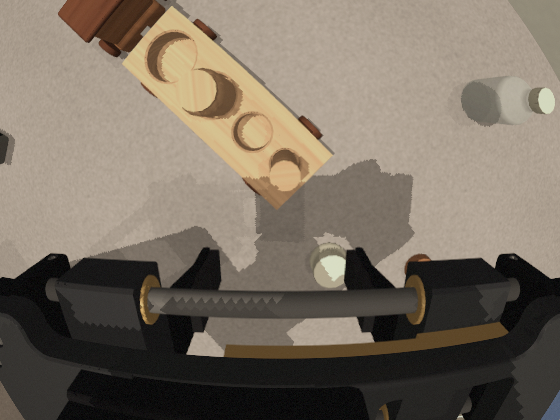

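Both churns stand in their wells (scene crop (377,240) and (456,305)), with tops at 0.117 m, and the 34 and 50 wells are empty. The bystanders have not moved and the gripper is clear.

```bash
python3 -c "
from rig import order
print(order.hand_in())"
```

```text
the job is handed in; nothing more can be done
None
```

Both milk churns are in the wagon, upright, released and down on the well floors. The thin plain-wood one is in well_26 and the thick one in well_42. I handed the job in at about 23 s, well under the 69 s limit.

- **Depth:** both tops measure about 0.117 m, as expected for fully seated churns. At the floor the measured force was at most 12 N.
- **Other things:** the jar, ring, bottle, mug and the purple and black look-alikes all read within about 4 mm of where they stood before. That is camera scatter, as the arm stayed clear of them. The wrist camera saw the ring and mug only in part, so I used the scene camera for those two.
- **Disagreement:** the scene camera puts both churns about 2–3 mm away from where the wrist camera does, roughly its calibration offset. I placed them by the wrist camera and both went in freely.

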